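# Start the plate shaker under its switch guard

## Task

Start the microplate shaker: with a fingertip under its front lip, lift the red-framed switch guard back, flip the toggle beneath it fully over to the far side, away from the robot, and then let the guard drop shut over the toggle again. Work gently with the fingertips, pinch and pick up nothing, and leave the plate on the platform and the bottles and tip box beside it where they stand.

Things in the scene. Friction and masses are not known exactly. Their poses are not given: they have to be found in the camera images.
- shaker: white microplate shaker, fixed, 260 (x) x 250 (y) mm, flat deck 80 mm high. Origin: centre of its underside; -x is its front (to the robot), z up. The toggle stands on the deck at x -107, y +55 mm, under the guard. Knob (14 mm high) and display on the deck at y -60. Platform behind: x 1 to 115, top 96 mm high, carries the plate; the deck between guard and platform is bare
- guard (a joint): guard angle, rad: 0 shut, grows as the lip is raised and goes back, stop at 1.75. A light plastic hood (35 g, 79 mm wide) over the toggle: clear window in a red frame, red side walls, red front skirt 20 mm high, red lip in front of it. No spring: let go below about 0.9 it drops shut within a second; past that it falls back and rests open at 1.75
- guard_lip (a point): middle of the front edge of the guard's red finger lip; moves with the guard. Lip 79 mm wide, 4 mm thick (point at mid thickness), stands out 12 mm in front of the skirt, level with the window. Shut: 120 mm above the bench, 11 mm out in front of the housing's front face, free beneath, so a finger tilted 20 degrees or more gets under it from the front; its x axis then points to the shaker's rear
- guard_hinge (a point): middle of the guard's hinge axis (along the shaker's y), at x -81, y +55, z 90 mm on the shaker; fixed. When shut, the lip's edge is 60 mm in front of it and 30 mm above it; fully open, the lip's edge is 41 mm behind it and 54 mm above it, the back of the window facing rear and down
- toggle (a joint): toggle angle, rad: 0 off, leaning 0.36 to the front (to the lip and the robot); 0.72 fully on, leaning 0.36 to the rear. It snaps over centre (0.36) and stays at either end; about 1 N at its tip flips it
- toggle_tip (a point): centre of the round tip (9 mm thick) of the steel bat toggle; moves with it. It turns about an axis along the shaker's y, 84 mm above the bench at x -107, y +55 mm on the shaker; the tip is 28 mm from that axis: 110 mm above the bench and 10 mm in front of the axis when off, 10 mm behind it when on
- plate: clear 96-well plate with green and yellow wells, 128 x 86 x 15 mm, loose on the shaker's platform between corner stops; origin at the centre of its underside. To be left alone
- brown_bottle: amber reagent bottle with black cap, 54 mm diameter, 115 mm high, loose beside the shaker; origin at the centre of its underside. To be left alone
- white_bottle: white reagent bottle, 58 mm diameter, 125 mm high, loose beside the shaker; origin at the centre of its underside. To be left alone
- tip_box: yellow pipette-tip box, 82 x 120 x 55 mm, loose beside the shaker; origin at the centre of its underside. To be left alone

How it is judged:
By the outcome, as a careful person would: the job done as asked, in the order asked, and still so for the second after the job is handed in, with the robot touching nothing.
It also fails if it takes over 58 s, if anything falls off the work surface, if the arm or the gripper's body presses on something with over 40 N, if the wrist force passes 120 N, or if a joint passes its speed limit or range.

## Robot

A 7-joint arm with a two-finger parallel gripper is mounted at the origin on the work surface. World frame = base frame: x ahead of the robot, y to its left, z up, the work surface at z = 0. Lengths are in m, angles in rad, forces in N, time in s.
With the tool pointing down it reaches from about 0.425 to 0.925 m from the base axis. Payload 6.8 kg.
Tool frame: the origin (TCP) lies midway between the tips of the shut fingers; the grasp point (between the pads) lies 19 mm behind it; z points along the fingers, y is the line along which they close (so a half turn about z gives the same grasp; the last joint's range is limited). The gripper opens to 85 mm and grips with 20 to 120 N. Pads are 22 mm wide; open, the fingers measure 114 mm over their backs; the gripper's body (76 mm by 85 mm) begins 54 mm behind the grasp point. The pads swing forward as they close: fully open they stand 13 mm farther back than shut.
Start: joints at [1.135, 0.477, 0.022, 1.555, -0.011, 1.109, -0.083], TCP at [0.217, -0.639, 0.231] pointing down, gripper open.
Joint ranges: [-2.96, 2.96], [-0.34, 2.1], [-1.41, 1.46], [0.24, 2.44], [-1.37, 4.51], [0.17, 1.92], [-2.96, 2.96]. Speed limits (rad/s): [2.39, 2.39, 3.14, 3.14, 3.14, 3.14, 3.14].

## Interface

Orientations are given as a rotation vector (axis times angle).
In Python, from bench import r gives the robot as it stands. The module is installed in compiled form; this text tells all that it offers.
- The arm moves only by the tool apply_moves, never from a script. Its argument "rows" is a list of rows, each a list of 6 numbers: the shift along the tool's x, y, z scaled (see below), then the turn, a rotation vector about the tool's x, y, z scaled (see below). A call has 1 to 5 rows; each row is the pose to reach, as a shift and turn from the pose commanded when the call began, along the tool's axes at that moment; what a row does not reach only later rows make up. The controller multiplies each number of a shift by 0.25 m and each number of a turn by 90 degrees. A row lasts 1/8 s, in which the tool goes at most 62.5 mm and 10.7 degrees, less where a joint would pass 70% of its speed; a pose out of reach is approached as far as the arm can. A call with a number of a shift or a turn outside -1 to 1 is refused whole. A call with a gripper value outside its range is refused whole. "claw" is the opening, from 0 (shut) to 1 (fully open), set as the call begins (left out, the last holds). The fingers move at their own pace and stop on an object; "newtons" is the grip in N (left out, the last holds). Time passes only in rows, so rows that repeat a pose let the fingers close. It gives the time, the measured TCP pose, the force, the opening and the grip force at its end, in the units of the state.
- r.get_obs(): the state, without advancing time (a new reading comes with each control period).
- r.grab_frame(name): name is "scene" or "side" or "wrist"; returns a dict with "pixels" (384x512x3 uint8, red, green, blue), "intrinsics" (3x3 intrinsics, pixels), "dist" ([k1, k2, p1, p2, k3] as OpenCV has them; the pictures are not rectified), "eye" and "attitude" of the camera in the world. Camera axes: x right, y up, looking along -z (the intrinsics and any distortion apply to the point x, -y, -z); pixel columns grow to the right and rows downward; lengths in m; the calibration is good to about 2 mm. A picture is of the moment at which its call begins. There is no depth.
- r.hand_in(): hands the job in; it is judged then, once.
Trained networks look in a picture, given as the dict that the camera call returned (one of the last four; its "shot" number tells which), for a name from the list of things; names that differ only in an ending like _2 or _b are one class to them, and where a whole thing is asked for, a point or a joint stands for the part that bears it (a point fixed in the world has none). Each returns a list of dicts, best first, with "conf" (0 to 1); they miss things now and then, are a little off and sometimes report something else, mostly with a low value. They report only what shows in the picture. A call takes as long as a camera call.
- r.search_frame(picture, thing): "rect" ([left, top, width, height] in pixels, round what is visible of it).
- r.outline_of(picture, thing): "pixels" (384x512 bool, what is visible of it) and "rect" ([left, top, width, height] in pixels, round what is visible of it).
- r.landmark_of(picture, thing): "point" ([column, row] in pixels: a listed point, or the origin of a listed thing).
The state is a dict: "clock": time; "joints": joint angles; "qvel": joint speeds; "tau": joint torques, N m; "tcp_pos": TCP position; "orientation": TCP orientation; "contact_force": force on the tool from outside, world axes, zero at the start; "moment": the same for the moment, N m; "grip_width": finger opening in m; "gripper_force": force on a finger pad.
Only numpy, scipy, OpenCV 4.12 (cv2) and the standard library are available. Lean on these libraries where they do the work, as an engineer would, in place of code of your own. Each camera call takes 0.05 s, during which the arm holds its last target. There are 200 camera calls.

## Working session

There is one attempt and no reset: what is moved stays moved. The work goes in short steps, Python scripts to look and compute and a tool call to move; the robot and the scene stay as the last step left them, time stands still between calls to the robot, and variables do not carry over. Pictures are saved under pics/ and viewed, at most 10 in all, crops included, and the job is handed in when it is done.

Besides the shell and the picture viewer there is one more tool, called after ">>>" in YAML: its name, and indented under it one key for each argument. apply_moves: Moves the arm, as the interface text tells. Its arguments: {"type":"object","properties":{"rows":{"type":"array","items":{"type":"array","items":{"type":"number"}}},"claw":{"type":"number"},"newtons":{"type":"number"}},"required":["rows"]}

```bash
mkdir -p pics; cat > h.py <<'E'
import numpy as np, cv2
from scipy.spatial.transform import Rotation as R
from bench import r
def att(f):
    a=np.array(f["attitude"],float)
    return a if a.shape==(3,3) else R.from_rotvec(a).as_matrix() if a.size==3 else R.from_quat(a).as_matrix()
def ray(f,p):
    u=cv2.undistortPoints(np.array([[p]],float),np.array(f["intrinsics"],float),np.array(f["dist"],float))[0,0]
    d=att(f)@np.array([u[0],-u[1],-1]); return np.array(f["eye"],float),d/np.linalg.norm(d)
def proj(f,P):
    c=att(f).T@(np.array(P,float)-np.array(f["eye"])); c=np.array([c[0],-c[1],-c[2]])
    return cv2.projectPoints(c.reshape(1,1,3),np.zeros(3),np.zeros(3),np.array(f["intrinsics"],float),np.array(f["dist"],float))[0].ravel()
def tri(rays):
    A=np.zeros((3,3));b=np.zeros(3)
    for o,d in rays:
        M=np.eye(3)-np.outer(d,d);A+=M;b+=M@o
    x=np.linalg.solve(A,b)
    return x,[np.linalg.norm(np.cross(x-o,d)) for o,d in rays]
def save(f,n): cv2.imwrite("pics/"+n,cv2.cvtColor(f["pixels"],cv2.COLOR_RGB2BGR))
E
cat > a.py <<'E'
from h import *
F={n:r.grab_frame(n) for n in("scene","side","wrist")}
print(r.get_obs())
for n,f in F.items(): save(f,n+"0.png"); print(n,f["eye"],f["attitude"])
for t in ["guard_lip","guard_hinge","toggle_tip","shaker","plate","brown_bottle","white_bottle","tip_box"]:
    D={}
    for n,f in F.items():
        l=r.landmark_of(f,t)
        if l: D[n]=(np.round(l[0]["point"],1),round(l[0]["conf"],2))
    print(t,D)
    g=[n for n in D if D[n][1]>.3]
    if len(g)>1: print("   ",tri([ray(F[n],D[n][0]) for n in g]))
a=cv2.imread("pics/scene0.png");b=cv2.imread("pics/side0.png")
E
python3 a.py
```

```text
{'clock': 0.15, 'joints': array([ 1.13488737,  0.47764079,  0.02235719,  1.55622233, -0.01151436,
        1.10928142, -0.08308724]), 'qvel': array([ 9.25638630e-06, -1.55254696e-03,  3.17899426e-03, -3.60208347e-03,
       -3.95681859e-04, -7.56166035e-04,  6.65108421e-05]), 'tau': array([ 2.14278662e-03, -5.96930659e+01,  1.61012448e+00, -2.81487912e+01,
        1.26611468e-02,  6.63470157e-03,  2.32933519e-05]), 'tcp_pos': array([ 0.21717496, -0.63862819,  0.2305296 ]), 'orientation': array([-3.09811625e+00, -5.12415350e-01,  5.07230807e-04]), 'contact_force': array([0.07402005, 0.62213018, 0.86710449]), 'moment': array([ 0.00526057, -0.03431707, -0.01638358]), 'gripper_force': 0.0, 'grip_width': 0.08548313383849748}
scene [1.18308145 0.58846355 0.82785545] [0.37426834 0.97842116 2.20275417]
side [0.14425365 0.49915921 0.71438173] [ 0.39116021 -0.99567933 -2.19896284]
wrist [ 0.28705802 -0.61426205  0.37415142] [-0.25442339  0.18263934 -1.23402933]
guard_lip {'scene': (array([332.1, 181.5]), 0.56), 'side': (array([251.2, 243.7]), 0.92)}
    (array([0.50946071, 0.13412833, 0.1226047
[... 660 characters left out ...]
000598245898443608), np.float64(0.0005982458984436626)])
brown_bottle {'scene': (array([272.2, 165.4]), 0.95), 'side': (array([336. , 232.9]), 0.77)}
    (array([ 0.46976016, -0.09400966,  0.00900036]), [np.float64(0.0011525974390840514), np.float64(0.0011525974390840554)])
white_bottle {'scene': (array([348.5, 255.5]), 0.95), 'side': (array([177.6, 305.8]), 0.81)}
    (array([0.57490115, 0.25815233, 0.00680597]), [np.float64(0.005181935770905831), np.float64(0.005181935770905844)])
tip_box {'scene': (array([225.7, 175.4]), 0.66), 'side': (array([317.7, 197.3]), 0.65)}
    (array([ 0.57880537, -0.16986722, -0.00656754]), [np.float64(0.0003088478640149651), np.float64(0.0003088478640146823)])
```

View pics/scene0.png

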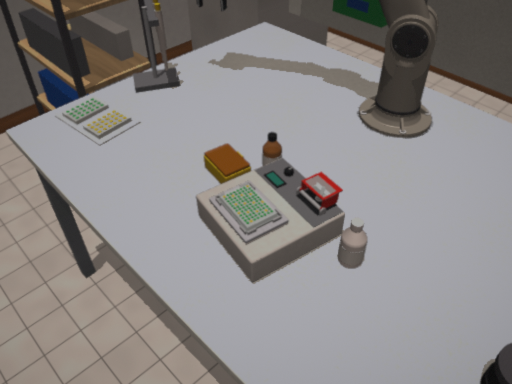

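View pics/side0.png

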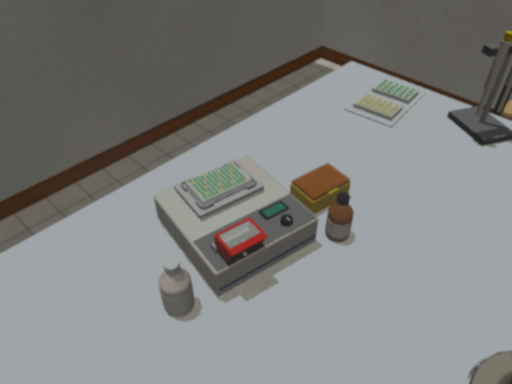

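The scene picture shows the guard (red frame) shut at about (320,190), with the white bottle at (353,245), the brown bottle at (272,150) and the tip box at (228,163). The side picture shows the guard at (240,238). The networks agree with both. Next I'll fit the shaker pose and plan a move to a wrist view.

```bash
cat >> h.py <<'E'
from scipy.optimize import least_squares
PTS={"guard_lip":(-.141,.055,.120),"guard_hinge":(-.081,.055,.090),"shaker":(0,0,0)}
def W(p,s): # s=x,y,yaw
    c,n=np.cos(s[2]),np.sin(s[2]); return np.array([s[0]+c*p[0]-n*p[1],s[1]+n*p[0]+c*p[1],p[2]])
def fit(obs): # list of (frame,thing,pixel)
    f=lambda s:np.concatenate([(proj(F,W(PTS[t],s))-p) for F,t,p in obs])
    q=least_squares(f,[.637,.056,-.15],loss="soft_l1"); return q.x,np.round(q.fun.reshape(-1,2),1)
def plan(pos,yaw,tilt):
    """tool x along yaw, fingers tilted so that tips point towards +x by tilt"""
    o=r.get_obs(); R0=R.from_rotvec(o["orientation"])
    Rt=R.from_euler("z",yaw)*R.from_euler("y",-tilt)*R.from_euler("x",np.pi)
    d=R0.inv().apply(np.array(pos)-o["tcp_pos"])/.25; w=(R0.inv()*Rt).as_rotvec()/(np.pi/2)
    print("row",np.round(np.r_[d,w],3),"rows>=",round(max(np.linalg.norm(d)*4,np.linalg.norm(w)*90/10.7),1))
E
cat > b.py <<'E'
from h import *
obs=[]
for n in("scene","side"):
    f=r.grab_frame(n)
    for t in PTS:
        l=r.landmark_of(f,t)
        if l: obs.append((f,t,l[0]["point"]))
print(fit(obs))
print(r.get_obs()["tcp_pos"])
plan([.40,-.42,.33],-.15,0)
E
python3 b.py
```

```text
(array([ 0.63891287,  0.0564605 , -0.13236809]), array([[ 1.8,  0. ],
       [-2.6, -3.6],
       [-0.6,  4. ],
       [-0.7,  1.2],
       [ 3.3, -2.6],
       [-0.3,  1.6]]))
[ 0.21730586 -0.63906813  0.23128461]
row [ 0.974 -0.594 -0.395 -0.     0.     0.304] rows>= 4.8
```

>>> apply_moves:
  rows:
    - [0.4, -0.25, -0.39, 0, 0, 0.12]
    - [0.97, -0.59, -0.39, 0, 0, 0.24]
    - [0.97, -0.59, -0.39, 0, 0, 0.3]
    - [0.97, -0.59, -0.39, 0, 0, 0.3]
    - [0.97, -0.59, -0.39, 0, 0, 0.3]
  claw: 0

```text
clock: 2.38
tcp_pos: [0.401, -0.4193, 0.3297]
orientation: [3.133, -0.223, 0.001]
contact_force: [0.2, -0.1, 0.2]
grip_width: 0.0002
gripper_force: 0.0
```

```bash
python3 -c "
from h import *
plan([.46,-.17,.33],-.135,0)"
```

```text
row [ 9.200e-02 -1.021e+00 -1.000e-03  0.000e+00 -1.000e-03 -5.000e-03] rows>= 4.1
```

>>> apply_moves:
  rows:
    - [0.1, -1, 0, 0, 0, 0]
    - [0.1, -1, 0, 0, 0, 0]
    - [0.1, -1, 0, 0, 0, 0]
    - [0.1, -1, 0, 0, 0, 0]
    - [0.1, -1, 0, 0, 0, 0]

```text
clock: 3.0
tcp_pos: [0.4613, -0.1721, 0.3293]
orientation: [-3.133, 0.21, -0.002]
contact_force: [0.5, -0.8, 0.0]
grip_width: -0.0003
gripper_force: 0.0
```

```bash
python3 -c "
from h import *
plan([.45,.04,.33],-.135,0)"
```

```text
row [-0.158 -0.835 -0.002 -0.001 -0.001  0.001] rows>= 3.4
```

>>> apply_moves:
  rows:
    - [-0.16, -0.84, 0, 0, 0, 0]
    - [-0.16, -0.84, 0, 0, 0, 0]
    - [-0.16, -0.84, 0, 0, 0, 0]
    - [-0.16, -0.84, 0, 0, 0, 0]
    - [-0.16, -0.84, 0, 0, 0, 0]

```text
clock: 3.62
tcp_pos: [0.4504, 0.0373, 0.329]
orientation: [-3.134, 0.22, -0.001]
contact_force: [-0.3, -0.4, 1.0]
grip_width: -0.0004
gripper_force: 0.0
```

```bash
cat > c.py <<'E'
import sys
from h import *
import pickle,os
obs=pickle.load(open("o.pkl","rb")) if os.path.exists("o.pkl") else []
f=r.grab_frame("wrist"); save(f,sys.argv[1]); g=[]
for t in ["guard_lip","guard_hinge","shaker","toggle_tip"]:
    l=r.landmark_of(f,t)
    if l:
        print(t,np.round(l[0]["point"],1),round(l[0]["conf"],2))
        if t in PTS and l[0]["conf"]>.3: g.append((f,t,l[0]["point"]))
obs+=g; pickle.dump(obs,open("o.pkl","wb"))
if len(obs)>1: print(fit(obs))
for t in ("guard_lip","guard_hinge"):
    q=[ray(F,p) for F,n,p in obs if n==t]
    if len(q)>1: print(t,tri(q))
plan([.43,.15,.31],-.135,.5)
E
python3 c.py w1.png
```

```text
guard_lip [170.5 127.3] 0.76
guard_hinge [178.6  79.3] 0.66
shaker [229.1  26.4] 0.87
(array([ 0.63721121,  0.05074492, -0.19084751]), array([[ 0.6,  1.3],
       [-1.8, -1.9],
       [ 0.4,  0.1]]))
row [-0.149 -0.446  0.075  0.002  0.318 -0.007] rows>= 2.7
```

>>> apply_moves:
  rows:
    - [-0.15, -0.4, 0.07, 0, 0.11, 0]
    - [-0.15, -0.4, 0.07, 0, 0.22, 0]
    - [-0.15, -0.4, 0.07, 0, 0.32, 0]
    - [-0.15, -0.4, 0.07, 0, 0.32, 0]

```text
clock: 4.38
tcp_pos: [0.4256, 0.1395, 0.3104]
orientation: [2.999, -0.212, 0.769]
contact_force: [0.5, -1.2, 0.5]
grip_width: 0.0001
gripper_force: 0.0
```

```bash
python3 c.py w2.png; python3 -c "
from h import *
print(r.get_obs()['joints'])
a=cv2.imread('pics/w1.png');b=cv2.imread('pics/w2.png');cv2.imwrite('pics/w12.png',cv2.resize(np.hstack([a,b]),(800,300)))"
```

```text
guard_lip [251.5 180. ] 0.95
guard_hinge [254.8 143.9] 0.86
shaker [288.1 122.3] 0.92
(array([ 0.63708637,  0.05114761, -0.19462551]), array([[-0.2,  1.2],
       [-2.4, -1.9],
       [ 0.2,  0.3],
       [ 0.6,  0.8],
       [-0.1, -0.1],
       [ 0.8, -1.7]]))
guard_lip (array([0.51085773, 0.13278981, 0.11753436]), [np.float64(0.0002688606091902258), np.float64(0.000268860609190376)])
guard_hinge (array([0.56688398, 0.11960409, 0.08971062]), [np.float64(0.0016866616523045705), np.float64(0.0016866616523044538)])
row [-0.005 -0.041  0.006  0.003 -0.001 -0.007] rows>= 0.2
[ 0.02900685 -0.18408559 -0.64239567  2.21751329  0.34977043  0.73282449
 -2.56456994]
```

View pics/w12.png

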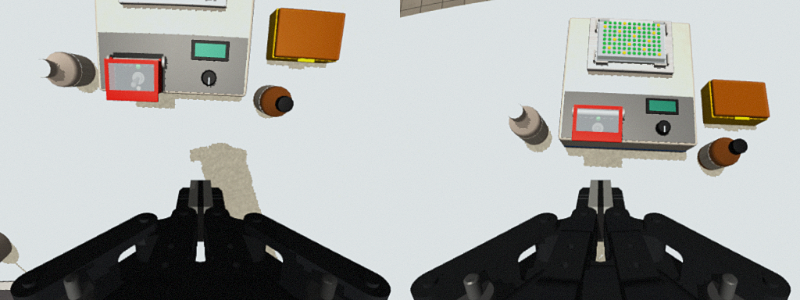

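The left picture (above) has the guard at (132,80), and the right picture (tilted) has it at (597,124). It is shut, and the front is free. The lip triangulates to (0.511, 0.133, 0.118), which matches the stated 120 mm height. The shaker yaw is about -0.18. I'll approach beneath the lip.

```bash
cat >> h.py <<'E'
S=np.array([.6378,.0522,-.18])
def path(wps,tilt=.5,yaw=S[2]):
    for p in wps: plan(W((p[0],.055,p[1]),S),yaw,tilt)
def tcp():
    o=r.get_obs(); d=o["tcp_pos"]-np.r_[S[:2],0]; c,n=np.cos(S[2]),np.sin(S[2])
    return np.round([c*d[0]+n*d[1],-n*d[0]+c*d[1],d[2]],4)
def lift(g):
    E=np.array([-.081-.060*np.cos(g)+.028*np.sin(g),.090+.060*np.sin(g)+.028*np.cos(g)])
    return E+.010*np.array([.48,-.88])-.011*np.array([.88,.48])
E
python3 -c "
from h import *
print(W(PTS['guard_lip'],S),W(PTS['guard_hinge'],S),tcp()); path([(-.19,.15),(-.18,.10)])"
```

```text
[0.50892467 0.13155457 0.12      ] [0.56795529 0.1208128  0.09      ] [-0.2211  0.0487  0.3119]
row [-0.201 -0.02   0.628 -0.011 -0.001  0.018] rows>= 2.6
row [-0.263 -0.018  0.823 -0.011 -0.001  0.018] rows>= 3.5
```

>>> apply_moves:
  rows:
    - [-0.1, -0.01, 0.32, -0.005, 0, 0.01]
    - [-0.2, -0.02, 0.63, -0.01, 0, 0.02]
    - [-0.26, -0.02, 0.82, -0.01, 0, 0.02]
    - [-0.26, -0.02, 0.82, -0.01, 0, 0.02]
    - [-0.26, -0.02, 0.82, -0.01, 0, 0.02]

```text
clock: 5.25
tcp_pos: [0.4586, 0.1353, 0.1863]
orientation: [3.043, -0.28, 0.687]
contact_force: [0.2, -0.7, -0.4]
grip_width: -0.0002
gripper_force: 0.0
```

```bash
python3 c.py w3.png; python3 -c "
from h import *
print(tcp(), r.get_obs()['joints']); path([(-.165,.098),(-.148,.0985)])
f=r.grab_frame('side');save(f,'s3.png');a=f['pixels'][150:300,130:330,::-1]
b=cv2.imread('pics/w3.png')
cv2.imwrite('pics/s3c.png',np.hstack([cv2.resize(a,(400,300)),cv2.resize(b,(400,300))]))"
```

```text
guard_lip [252.8 179.5] 0.93
guard_hinge [250.6 178.4] 0.72
shaker [297.9  86. ] 0.7
(array([ 0.63743784,  0.0532826 , -0.17656657]), array([[  0.2,   2.1],
       [ -2.9,  -1. ],
       [ -1.3,   0.2],
       [  0.9,   1.6],
       [ -0.6,   0.6],
       [ -0.5,  -1.8],
       [ -0.5,  -0.4],
       [  3.2, -57.1],
       [  1.9,   1.6]]))
guard_lip (array([0.51012898, 0.13254845, 0.11682804]), [np.float64(0.0005678263356982798), np.float64(0.0011553225380379086), np.float64(0.001718981132678166)])
guard_hinge (array([0.54808157, 0.124094  , 0.09497071]), [np.float64(0.018348245681081), np.float64(0.017157564936551073), np.float64(0.03474272481574161)])
row [ 0.104 -0.048 -0.494 -0.006  0.037 -0.03 ] rows>= 2.0
[-0.1927  0.0509  0.187 ] [-0.75889975  0.03975261  0.14043178  2.35377431  0.63148201  0.49270372
 -2.89291608]
row [-0.052 -0.005  0.369 -0.019  0.038 -0.004] rows>= 1.5
row [ 0.011 -0.004  0.397 -0.019  0.038 -0.004] rows>= 1.6
```

View pics/s3c.png

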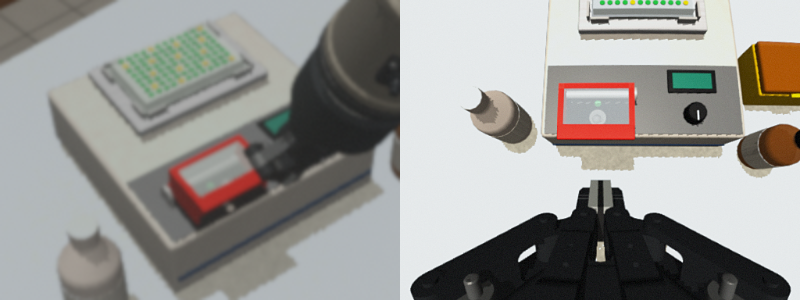

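The right picture shows the finger in front of the guard, in line with it. It stopped at z = 0.187, with joint 4 and joint 7 near their limits. I'll fit a simple kinematic model to find a tool orientation that reaches.

```bash
cat > k.py <<'E'
from h import *
import itertools
o=r.get_obs()
D=[([1.13488737,.47764079,.02235719,1.55622233,-.01151436,1.10928142,-.08308724],[.21717,-.63863,.23053],[-3.09811625,-.51241535,.00050723]),
([.02900685,-.18408559,-.64239567,2.21751329,.34977043,.73282449,-2.56456994],[.4256,.1395,.3104],[2.999,-.212,.769]),
(o["joints"],o["tcp_pos"],o["orientation"])]
Z=lambda a:R.from_euler("z",a); Y=lambda a:R.from_euler("y",a); z=np.array([0,0,1.]);x=np.array([1.,0,0])
def fk(q,P,s):
    h,a,b,d,o1,o7,e,c,o5,o3=P
    A=Z(s[0]*q[0]+o1); p=h*z
    A=A*Y(q[1]); p=p+A.apply(a*z); A=A*Z(s[1]*q[2]+o3); p=p+A.apply(e*x)
    A=A*Y(q[3]); p=p+A.apply(-e*x+b*z); A=A*Z(s[2]*q[4]+o5); A=A*Y(q[5]); p=p+A.apply(c*x)
    A=A*Z(s[3]*q[6]+o7); return p+A.apply(d*z),A
def res(P,s):
    out=[]
    for q,p,w in D:
        pp,A=fk(q,P,s); out+=[pp-p,.3*(A.inv()*R.from_rotvec(w)).as_rotvec()]
    return np.r_[np.concatenate(out),1e-3*np.array(P[4:])]
best=[]
for s in itertools.product((1,-1),repeat=4):
  for o1 in(-2.4,-.1,1.5,3):
    for o7 in(0,1.57,3.14,-1.57):
        q=least_squares(res,[.35,.4,.4,.3,o1,o7,0,0,0,0],args=(s,),max_nfev=60); best.append((q.cost,s,np.round(q.x,4)))
best.sort(key=lambda t:t[0])
for b in best[:4]: print(b)
import pickle; pickle.dump(best[0],open("k.pkl","wb"))
E
time python3 k.py
```

```text
(np.float64(0.0002130358516499656), (-1, -1, -1, -1), array([ 0.2585,  0.5762,  0.4686,  0.3447, -0.0712,  1.4797,  0.0231,
        0.0398,  0.0064, -0.0204]))
(np.float64(0.00021303585165105516), (-1, -1, -1, -1), array([ 0.2585,  0.5762,  0.4686,  0.3447, -0.0712,  1.4797,  0.0231,
        0.0398,  0.0064, -0.0204]))
(np.float64(0.00021303585165151695), (-1, -1, -1, -1), array([ 0.2585,  0.5762,  0.4686,  0.3447, -0.0712,  1.4797,  0.0231,
        0.0398,  0.0064, -0.0204]))
(np.float64(0.00021303585165187298), (-1, -1, -1, -1), array([ 0.2585,  0.5762,  0.4686,  0.3447, -0.0712,  1.4797,  0.0231,
        0.0398,  0.0064, -0.0204]))
real	0m19.506s
user	0m20.039s
sys	0m0.048s
```

```bash
cat > k2.py <<'E'
from h import *
exec(open("k.py").read().split("def fk")[0].split("import itertools")[1])
y=np.array([0,1.,0])
def fk(q,P,s=None):
    h,a,b,d,y1,y2,y3,e,c,y4,e2=P
    A=Z(-q[0]); p=h*z+A.apply(y1*y)
    A=A*Y(q[1]); p=p+A.apply(a*z); A=A*Z(-q[2]); p=p+A.apply(e*x+y2*y)
    A=A*Y(q[3]); p=p+A.apply(e2*x+b*z); A=A*Z(-q[4]); p=p+A.apply(y3*y);A=A*Y(q[5]); p=p+A.apply(c*x+y4*y)
    A=A*Z(-q[6]+np.pi/2); return p+A.apply(d*z),A
def res(P):
    out=[]
    for q,p,w in D:
        pp,A=fk(q,P); out+=[pp-p,.3*(A.inv()*R.from_rotvec(w)).as_rotvec()]
    return np.r_[np.concatenate(out),1e-3*np.array(P[4:])]
q=least_squares(res,[.35,.4,.4,.3,0,0,0,0,0,0,0]); P=q.x
if __name__=="__main__": print(q.cost,np.round(P,3)); print(np.round(q.fun[:18].reshape(3,6),4))
E
python3 k2.py
```

```text
1.9092725073122837e-06 [ 0.228  0.574  0.524  0.288 -0.004  0.016 -0.038 -0.018  0.048 -0.038
 -0.007]
[[ 0.      0.     -0.      0.      0.     -0.    ]
 [ 0.     -0.      0.     -0.0006  0.0002 -0.0019]
 [-0.      0.     -0.     -0.      0.     -0.    ]]
```

```bash
cat > ik.py <<'E'
from k2 import *
lo=np.array([-2.96,-.34,-1.41,.24,-1.37,.17,-2.96])+.05; hi=np.array([2.96,2.1,1.46,2.44,4.51,1.92,2.96])-.05
def ik(pos,Rt,seeds=6):
    b=None; rng=np.random.default_rng(0); q0=D[-1][0]
    for i in range(seeds):
        f=lambda q:np.r_[(lambda t:np.r_[t[0]-pos,.3*(t[1].inv()*Rt).as_rotvec()])(fk(q,P)),1e-4*(q-q0)]
        q=least_squares(f,np.clip(q0 if i==0 else rng.uniform(lo,hi),lo+.01,hi-.01),bounds=(lo,hi))
        e=np.linalg.norm(q.fun[:6])
        if b is None or e<b[0]: b=(e,q.x)
    return b
if __name__=="__main__":
  for flip in(0,np.pi,np.pi/2,-np.pi/2):
    for tilt in(.25,.4,.5,.7):
        out=[]
        for l in((-.18,.10),(-.148,.0985),tuple(lift(.6)),tuple(lift(1.2))):
            Rt=R.from_euler("z",S[2])*R.from_euler("y",-tilt)*R.from_euler("x",np.pi)*R.from_euler("z",flip)
            e,q=ik(W((l[0],.055,l[1]),S),Rt); out.append(round(e*1000))
        print(round(flip,2),tilt,out,np.round(q,2))
E
time python3 ik.py
```

```text
0 0.25 [0, 0, 0, 0] [-0.35  0.32 -0.06  2.03  0.28  0.6  -2.37]
0 0.4 [0, 0, 0, 0] [-0.52  0.28  0.07  2.16  0.53  0.43 -2.66]
0 0.5 [0, 0, 0, 0] [-0.79  0.28  0.35  2.25  0.75  0.3  -2.91]
0 0.7 [3, 0, 0, 0] [-1.4   0.54  1.24  2.15 -0.81  0.22 -1.38]
3.14 0.25 [0, 0, 0, 0] [ 0.25  0.39 -0.79  2.1   0.71  0.68  0.37]
3.14 0.4 [0, 0, 0, 0] [-0.01  0.29 -0.5   2.21  0.88  0.5   0.17]
3.14 0.5 [0, 0, 0, 0] [-0.27  0.25 -0.21  2.31  1.13  0.38 -0.1 ]
3.14 0.7 [3, 0, 0, 20] [ 0.58  0.83 -1.36  2.39  1.82  1.2  -0.54]
1.57 0.25 [0, 0, 0, 0] [-1.18  0.7   1.26  1.9  -0.81  0.87 -2.91]
1.57 0.4 [0, 0, 0, 0] [-1.26  0.65  1.28  1.99 -0.82  0.68 -2.91]
1.57 0.5 [0, 0, 0, 0] [-1.32  0.62  1.29  2.04 -0.83  0.54 -2.91]
1.57 0.7 [3, 0, 0, 0] [-1.4   0.55  1.26  2.15 -0.85  0.23 -2.91]
-1.57 0.25 [0, 0, 0, 0] [-0.07  0.33 -0.4   2.06  0.48  0.62 -0.99]
-1.57 0.4 [0, 0, 0, 0] [-0.25  0.28 -0.23  2.19  0.73  0.46 -1.27]
-1.57 0.5 [0, 0, 0, 0] [-0.46  0.25 -0.01  2.3   1.03  0.35 -1.59]
-1.57 0.7 [3, 0, 0, 0] [-1.4   0.54  1.24  2.15 -0.81  0.22  0.19]
real	0m22.031s
user	0m22.507s
sys	0m0.066s
```

```bash
cat >> h.py <<'E'
T=.4
def lift(g,L=.010):
    E=np.array([-.081-.060*np.cos(g)+.028*np.sin(g),.090+.060*np.sin(g)+.028*np.cos(g)])
    return E+L*np.array([np.sin(T),-np.cos(T)])-.011*np.array([np.cos(T),np.sin(T)])
E
python3 -c "
from h import *
path([(-.185,.15),(-.175,.10)],T)"
```

```text
row [-0.036 -0.013  0.148 -0.02  -0.026 -0.004] rows>= 0.6
row [-0.085 -0.007  0.346 -0.02  -0.026 -0.004] rows>= 1.4
```

>>> apply_moves:
  rows:
    - [-0.04, -0.01, 0.15, -0.02, -0.026, 0]
    - [-0.06, -0.01, 0.25, -0.02, -0.026, 0]
    - [-0.085, -0.007, 0.345, -0.02, -0.026, 0]
    - [-0.085, -0.007, 0.345, -0.02, -0.026, 0]

```text
clock: 6.05
tcp_pos: [0.4748, 0.1363, 0.0986]
orientation: [3.03, -0.285, 0.611]
contact_force: [-0.4, 0.4, -0.0]
grip_width: -0.0
gripper_force: 0.0
```

```bash
python3 -c "
from h import *
print(tcp(), r.get_obs()['joints']); path([(-.175,.10),(-.148,.1)],T)"
```

```text
[-0.1755  0.0536  0.0986] [-0.93845649  0.28473809  0.39998845  2.37126232  0.65241675  0.26600134
 -2.93871537]
row [ 0.004 -0.006 -0.005  0.002  0.001 -0.004] rows>= 0.0
row [ 0.103 -0.007  0.037  0.002  0.001 -0.004] rows>= 0.4
```

>>> apply_moves:
  rows:
    - [0, 0, 0, 0, 0, -0.1]
    - [0.05, -0.006, 0.02, 0, 0, -0.1]
    - [0.103, -0.006, 0.037, 0, 0, -0.1]
    - [0.103, -0.006, 0.037, 0, 0, -0.1]

```text
clock: 6.55
tcp_pos: [0.5033, 0.1336, 0.1024]
orientation: [3.017, -0.048, 0.605]
contact_force: [0.6, -0.3, -0.0]
grip_width: 0.0003
gripper_force: 0.1
```

```bash
python3 -c "
from h import *
print(tcp(), r.get_obs()['joints'])
Y=S[2]+.1*np.pi/2
path([lift(.0),lift(.1),lift(.25),lift(.4),lift(.6)],T,Y)
f=r.grab_frame('side');g=r.grab_frame('wrist')
cv2.imwrite('pics/s4c.png',np.hstack([cv2.resize(f['pixels'][180:280,180:313,::-1],(400,300),interpolation=2),cv2.resize(g['pixels'][:,:,::-1],(400,300))]))"
```

```text
[-0.1469  0.056   0.1024] [-0.81269337  0.3017947   0.31037077  2.31446415  0.63273158  0.2821082
 -2.72034674]
row [ 0.001  0.004 -0.008  0.038  0.002  0.002] rows>= 0.3
row [ 0.022  0.007 -0.025  0.038  0.002  0.002] rows>= 0.3
row [ 0.055  0.012 -0.046  0.038  0.002  0.002] rows>= 0.3
row [ 0.091  0.018 -0.062  0.038  0.002  0.002] rows>= 0.4
row [ 0.142  0.025 -0.074  0.038  0.002  0.002] rows>= 0.6
```

View pics/s4c.png

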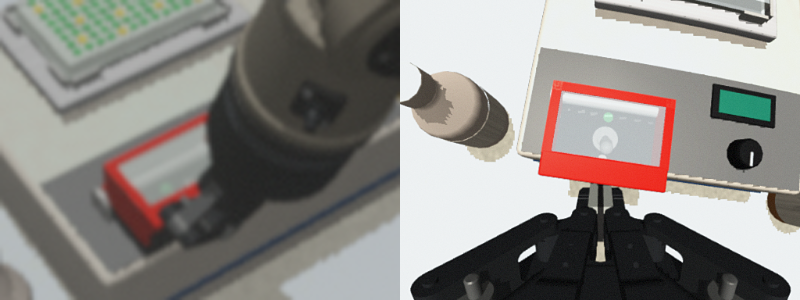

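In the right picture the shut fingertips go under the lip at about (600,187), in line with the toggle at (603,145). I'll start the lift.

>>> apply_moves:
  rows:
    - [0.012, 0.003, -0.017, 0, 0, 0]
    - [0.022, 0.005, -0.025, 0, 0, 0]
    - [0.038, 0.007, -0.036, 0, 0, 0]
    - [0.055, 0.01, -0.046, 0, 0, 0]
    - [0.078, 0.014, -0.057, 0, 0, 0]

```text
clock: 7.28
tcp_pos: [0.5146, 0.1312, 0.1221]
orientation: [3.016, -0.043, 0.602]
contact_force: [-0.4, -0.3, -0.3]
grip_width: 0.0002
gripper_force: 0.1
```

```bash
python3 -c "
from h import *
print(tcp(), r.get_obs()['joints'],r.get_obs()['contact_force'])
Y=S[2]+.1*np.pi/2
path([lift(g) for g in (.35,.5,.65,.8,.95,1.1,1.25,1.35)],T,Y)
f=r.grab_frame('wrist');save(f,'w5.png')
cv2.imwrite('pics/s5c.png',cv2.resize(f['pixels'][:,:,::-1],(400,300)))"
```

```text
[-0.1353  0.0557  0.1221] [-0.75787178  0.27020215  0.2665208   2.27759727  0.56794648  0.34113108
 -2.62382728] [-0.40275157 -0.31608287 -0.25895649]
row [ 0.006  0.004 -0.003  0.039  0.003  0.004] rows>= 0.3
row [ 0.044  0.009 -0.015  0.039  0.003  0.004] rows>= 0.3
row [ 0.083  0.015 -0.021  0.039  0.003  0.004] rows>= 0.3
row [ 0.122  0.021 -0.022  0.039  0.003  0.004] rows>= 0.5
row [ 0.161  0.027 -0.016  0.039  0.003  0.004] rows>= 0.7
row [ 0.198  0.033 -0.005  0.039  0.003  0.004] rows>= 0.8
row [0.234 0.038 0.012 0.039 0.003 0.004] rows>= 0.9
row [0.256 0.042 0.026 0.039 0.003 0.004] rows>= 1.0
```

View pics/s5c.png

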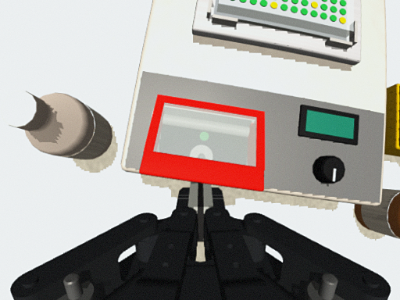

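The lip now rides on the fingertips at (200,180) and partly covers the toggle, so the guard is raised. I'll continue along the arc.

>>> apply_moves:
  rows:
    - [0.03, 0.006, -0.01, 0, 0, 0]
    - [0.055, 0.01, -0.017, 0, 0, 0]
    - [0.083, 0.015, -0.021, 0, 0, 0]
    - [0.11, 0.019, -0.022, 0, 0, 0]
    - [0.135, 0.023, -0.02, 0, 0, 0]

```text
clock: 7.95
tcp_pos: [0.5439, 0.1251, 0.1398]
orientation: [3.016, -0.044, 0.602]
contact_force: [-0.2, -0.7, -0.5]
grip_width: 0.0001
gripper_force: 0.0
```

```bash
python3 -c "
from h import *
print(tcp(), r.get_obs()['contact_force'])
Y=S[2]+.1*np.pi/2
path([lift(g) for g in (.95,1.1,1.25,1.4)],T,Y)
f=r.grab_frame('wrist');save(f,'w6.png');g=r.grab_frame('scene')
cv2.imwrite('pics/s6c.png',np.hstack([cv2.resize(g['pixels'][150:240,270:390,::-1],(400,300),interpolation=2),cv2.resize(f['pixels'][:,:,::-1],(400,300))]))"
```

```text
[-0.1054  0.0549  0.1398] [-0.15834588 -0.68833754 -0.45057762]
row [0.025 0.003 0.003 0.039 0.003 0.004] rows>= 0.3
row [0.062 0.009 0.014 0.039 0.003 0.004] rows>= 0.3
row [0.098 0.014 0.031 0.039 0.003 0.004] rows>= 0.4
row [0.131 0.019 0.053 0.039 0.003 0.004] rows>= 0.6
```

View pics/s6c.png

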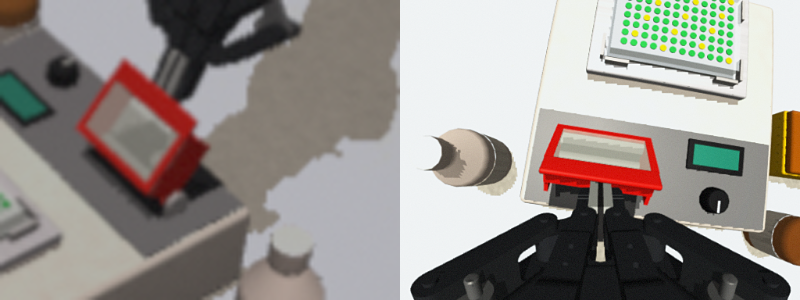

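The scene picture shows the guard raised steeply on the fingertips, at about 0.85 rad. I'll push it on past the balance point.

>>> apply_moves:
  rows:
    - [0.025, 0.003, 0.003, 0, 0, 0]
    - [0.05, 0.007, 0.01, 0, 0, 0]
    - [0.075, 0.01, 0.02, 0, 0, 0]
    - [0.1, 0.014, 0.031, 0, 0, 0]
    - [0.12, 0.017, 0.045, 0, 0, 0]

```text
clock: 8.68
tcp_pos: [0.5758, 0.1196, 0.1411]
orientation: [3.016, -0.044, 0.603]
contact_force: [0.3, 0.0, -0.5]
grip_width: 0.0001
gripper_force: 0.0
```

```bash
python3 -c "
from h import *
print(tcp(), r.get_obs()['contact_force'],r.get_obs()['joints'])
Y=S[2]+.1*np.pi/2
path([(-.10,.145),(-.148,.135),(-.148,.103)],T,Y)
f=r.grab_frame('wrist');save(f,'w7.png');g=r.grab_frame('scene')
cv2.imwrite('pics/s7c.png',np.hstack([cv2.resize(g['pixels'][150:240,270:390,::-1],(400,300),interpolation=2),cv2.resize(f['pixels'][:,:,::-1],(400,300))]))"
```

```text
[-0.073   0.0552  0.1411] [ 0.27265666  0.02724147 -0.4698748 ] [-0.60543873  0.30926532  0.19676978  2.14476083  0.44073671  0.39577631
 -2.41042657]
row [-0.092 -0.013 -0.056  0.039  0.003  0.004] rows>= 0.4
row [-0.283 -0.042 -0.094  0.039  0.003  0.004] rows>= 1.2
row [-0.332 -0.05   0.024  0.039  0.003  0.004] rows>= 1.3
```

View pics/s7c.png

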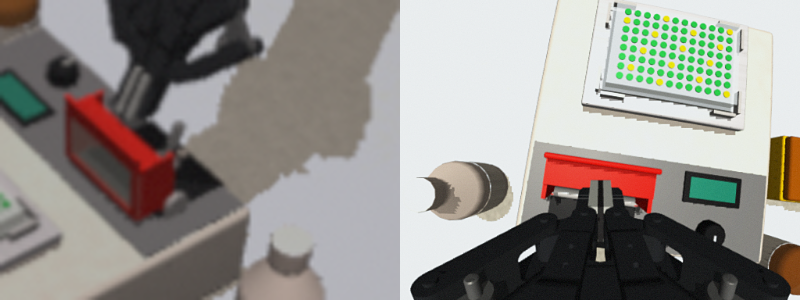

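The guard stands open, and the toggle is visible at (178,135) in the left crop. I'll back off up and forward, then go down in front of the toggle.

>>> apply_moves:
  rows:
    - [-0.09, -0.013, -0.056, 0, 0, 0]
    - [-0.19, -0.028, -0.08, 0, 0, 0]
    - [-0.29, -0.044, -0.09, 0, 0, 0]
    - [-0.335, -0.05, -0.03, 0, 0, 0]
    - [-0.335, -0.05, 0.024, 0, 0, 0]

```text
clock: 9.4
tcp_pos: [0.5001, 0.1333, 0.102]
orientation: [3.016, -0.041, 0.601]
contact_force: [0.7, -0.3, -0.5]
grip_width: -0.0002
gripper_force: 0.0
```

```bash
python3 -c "
from h import *
print(tcp(), r.get_obs()['contact_force'])
Y=S[2]+.1*np.pi/2
f=r.grab_frame('wrist')
l=r.landmark_of(f,'toggle_tip');print(l[:1],proj(f,W((-.117,.055,.110),S)))
path([(-.13,.104),(-.12,.105),(-.112,.105),(-.108,.104)],T,Y)
cv2.imwrite('pics/s8c.png',f['pixels'][:,:,::-1])"
```

```text
[-0.15    0.0552  0.102 ] [ 0.71420326 -0.30131164 -0.5367404 ]
[{'point': [261.5, 183.6], 'conf': 0.73}] [267.20448119 184.14159724]
row [0.073 0.01  0.021 0.04  0.004 0.004] rows>= 0.3
row [0.111 0.016 0.033 0.04  0.004 0.004] rows>= 0.5
row [0.14  0.02  0.045 0.04  0.004 0.004] rows>= 0.6
row [0.153 0.022 0.055 0.04  0.004 0.004] rows>= 0.7
```

>>> apply_moves:
  rows:
    - [0.055, 0.008, 0.015, 0, 0, 0]
    - [0.085, 0.012, 0.024, 0, 0, 0]
    - [0.11, 0.016, 0.033, 0, 0, 0]
    - [0.13, 0.019, 0.041, 0, 0, 0]
    - [0.145, 0.021, 0.049, 0, 0, 0]

```text
clock: 10.12
tcp_pos: [0.539, 0.1262, 0.1056]
orientation: [3.016, -0.044, 0.602]
contact_force: [0.1, 0.3, 0.4]
grip_width: 0.0001
gripper_force: 0.0
```

```bash
python3 -c "
from h import *
print(tcp(), r.get_obs()['contact_force'])
f=r.grab_frame('wrist')
l=r.landmark_of(f,'toggle_tip');print(l[:1],'on',proj(f,W((-.097,.055,.110),S)),'off',proj(f,W((-.117,.055,.110),S)))
Y=S[2]+.1*np.pi/2
path([(-.15,.12),(-.16,.17),(-.16,.21)],T,Y)
"
```

```text
[-0.1104  0.0551  0.1056] [0.07096361 0.34054511 0.42475861]
[{'point': [255.7, 219.1], 'conf': 0.5}] on [261.48921039 221.17641416] off [256.30609976 259.02652267]
row [-0.121 -0.018 -0.115  0.039  0.003  0.004] rows>= 0.7
row [-0.081 -0.011 -0.315  0.039  0.003  0.004] rows>= 1.3
row [-0.019 -0.002 -0.462  0.039  0.003  0.004] rows>= 1.8
```

The toggle tip is at (256,219), which matches the predicted "on" position. I'll withdraw, go up and set the tool upright.

>>> apply_moves:
  rows:
    - [-0.06, -0.009, -0.06, 0, 0, 0]
    - [-0.12, -0.018, -0.115, 0, 0, 0]
    - [-0.081, -0.011, -0.315, 0, 0, 0]
    - [-0.02, 0, -0.46, 0, 0, 0]
    - [-0.02, 0, -0.46, 0, 0, 0]

```text
clock: 10.85
tcp_pos: [0.4916, 0.1357, 0.2128]
orientation: [3.018, -0.045, 0.611]
contact_force: [0.4, 0.4, -0.0]
grip_width: 0.0002
gripper_force: 0.0
```

```bash
python3 -c "
from h import *
print(tcp(), r.get_obs()['contact_force'])
path([(-.10,.24),(-.015,.24)],0.0,S[2]+.1)
f=r.grab_frame('wrist')
l=r.landmark_of(f,'toggle_tip');print(l[:1],'on',proj(f,W((-.097,.055,.110),S)),'off',proj(f,W((-.117,.055,.110),S)))
"
```

```text
[-0.1588  0.056   0.2128] [ 0.43701594  0.38413555 -0.03201769]
row [ 0.256  0.042 -0.008  0.029 -0.256  0.032] rows>= 2.2
row [ 0.565  0.089  0.126  0.029 -0.256  0.032] rows>= 2.3
[] on [260.93703859 169.15283814] off [257.92643576 190.74069417]
```

>>> apply_moves:
  rows:
    - [0.12, 0.02, -0.02, 0.01, -0.1, 0.01]
    - [0.256, 0.042, -0.008, 0.02, -0.2, 0.02]
    - [0.4, 0.065, 0.05, 0.03, -0.256, 0.03]
    - [0.565, 0.089, 0.126, 0.03, -0.256, 0.03]
    - [0.565, 0.089, 0.126, 0.03, -0.256, 0.03]

```text
clock: 11.58
tcp_pos: [0.6333, 0.1058, 0.2328]
orientation: [3.131, -0.127, -0.013]
contact_force: [-0.7, 0.5, -0.1]
grip_width: -0.0001
gripper_force: 0.0
```

```bash
python3 -c "
from h import *
print(tcp(), r.get_obs()['joints'])
path([(-.015,.18),(-.015,.125),(-.03,.125),(-.05,.13),(-.07,.14)],0.0,S[2]+.1)
f=r.grab_frame('side');g=r.grab_frame('scene')
for q in(f,g):
    l=r.landmark_of(q,'toggle_tip');print(l[:1],'on',proj(q,W((-.097,.055,.110),S)),'off',proj(q,W((-.117,.055,.110),S)))
    l=r.landmark_of(q,'guard_lip');print(l[:1],'open',proj(q,W((-.040,.055,.144),S)))
cv2.imwrite('pics/s9c.png',np.hstack([cv2.resize(q['pixels'][a:a+90,b:b+120,::-1],(400,300),interpolation=2) for q,a,b in((g,150,270),(f,190,180))]))"
```

```text
[-0.014   0.0519  0.2328] [-0.46349017  0.43422717  0.27167917  1.64398524 -0.12137471  1.09081115
 -1.81057915]
row [-0.001 -0.014  0.211  0.005  0.005 -0.001] rows>= 0.8
row [ 0.001 -0.016  0.431  0.005  0.005 -0.001] rows>= 1.7
row [-0.059 -0.022  0.432  0.005  0.005 -0.001] rows>= 1.7
row [-0.139 -0.03   0.412  0.005  0.005 -0.001] rows>= 1.7
row [-0.219 -0.037  0.373  0.005  0.005 -0.001] rows>= 1.7
[{'point': [218.3, 185.0], 'conf': 0.72}] on [237.73739329 234.59174257] off [243.80079962 241.15213932]
[{'point': [221.5, 203.9], 'conf': 0.91}] open [220.51472191 204.24634028]
[{'point': [314.3, 192.1], 'conf': 0.58}] on [315.4070308  190.91119479] off [322.07884874 187.60992353]
[{'point': [300.0, 191.9], 'conf': 0.95}] open [296.53487244 189.53834655]
```

View pics/s9c.png

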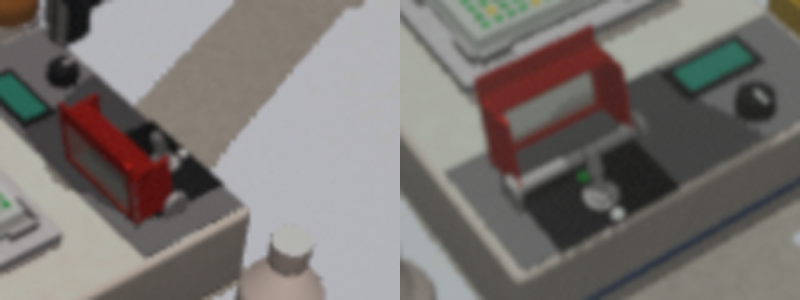

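In both crops the toggle leans to the rear (on), and the guard stands open with its lip where predicted. I'll descend behind the guard and push its top forward.

>>> apply_moves:
  rows:
    - [0.012, -0.014, 0.21, 0, 0, 0]
    - [0.012, -0.016, 0.43, 0, 0, 0]
    - [0.012, -0.016, 0.43, 0, 0, 0]
    - [-0.03, -0.02, 0.43, 0, 0, 0]
    - [-0.06, -0.022, 0.43, 0, 0, 0]

```text
clock: 12.5
tcp_pos: [0.6173, 0.1148, 0.1317]
orientation: [3.137, -0.122, -0.003]
contact_force: [-0.3, 0.8, 1.0]
grip_width: 0.0001
gripper_force: 0.2
```

```bash
python3 -c "
from h import *
print(tcp(), r.get_obs()['contact_force'])
path([(-.04,.126),(-.05,.13),(-.06,.132),(-.07,.135),(-.08,.137)],0.0,S[2]+.1)"
```

```text
[-0.0314  0.0579  0.1317] [-0.28336836  0.83693089  1.01220255]
row [-0.035  0.008  0.023  0.002  0.001  0.001] rows>= 0.2
row [-0.075  0.004  0.007  0.002  0.001  0.001] rows>= 0.3
row [-0.115 -0.    -0.001  0.002  0.001  0.001] rows>= 0.5
row [-0.155 -0.004 -0.013  0.002  0.001  0.001] rows>= 0.6
row [-0.195 -0.008 -0.021  0.002  0.001  0.001] rows>= 0.8
```

>>> apply_moves:
  rows:
    - [-0.035, 0.004, 0.01, 0, 0, 0]
    - [-0.065, 0.004, 0.007, 0, 0, 0]
    - [-0.095, 0, 0, 0, 0, 0]
    - [-0.125, 0, -0.008, 0, 0, 0]
    - [-0.15, -0.004, -0.015, 0, 0, 0]

```text
clock: 13.12
tcp_pos: [0.5784, 0.1182, 0.1328]
orientation: [3.135, -0.122, -0.01]
contact_force: [0.5, 0.9, 0.2]
grip_width: -0.0003
gripper_force: 0.0
```

```bash
python3 -c "
from h import *
print(tcp(), r.get_obs()['contact_force'])
path([(-.07,.135),(-.08,.137),(-.06,.17),(-.06,.25)],0.0,S[2]+.1)
f=r.grab_frame('side');g=r.grab_frame('scene')
for q in(f,g):
    l=r.landmark_of(q,'guard_lip');print(l[:1],[(a,np.round(proj(q,W((-.081-.060*np.cos(a)+.03*np.sin(a),.055,.09+.06*np.sin(a)+.03*np.cos(a)),S)))) for a in(0,.4,.7,.9,1.2)])"
```

```text
[-0.0702  0.0543  0.1328] [0.45521692 0.94900186 0.16996153]
row [ 0.001 -0.003 -0.009  0.003  0.004  0.001] rows>= 0.0
row [-0.039 -0.007 -0.017  0.003  0.004  0.001] rows>= 0.2
row [ 0.04   0.002 -0.149  0.003  0.004  0.001] rows>= 0.6
row [ 0.038  0.004 -0.469  0.003  0.004  0.001] rows>= 1.9
[{'point': [237.3, 219.5], 'conf': 0.77}] [(0, array([251., 246.])), (0.4, array([246., 232.])), (0.7, array([240., 222.])), (0.9, array([236., 217.])), (1.2, array([230., 210.]))]
[{'point': [321.1, 177.7], 'conf': 0.56}] [(0, array([330., 181.])), (0.4, array([326., 176.])), (0.7, array([320., 176.])), (0.9, array([316., 176.])), (1.2, array([309., 179.]))]
```

The guard is at about 0.75 rad, below the balance point. I'll nudge it slightly more, hold, then lift away.

>>> apply_moves:
  rows:
    - [-0.02, -0.005, -0.017, 0, 0, 0]
    - [-0.035, -0.007, -0.02, 0, 0, 0]
    - [-0.035, -0.007, -0.1, 0, 0, 0]
    - [0.0, 0, -0.3, 0, 0, 0]
    - [0.0, 0, -0.5, 0, 0, 0]

```text
clock: 13.95
tcp_pos: [0.5798, 0.1183, 0.2589]
orientation: [3.135, -0.123, -0.01]
contact_force: [0.7, 0.1, 0.2]
grip_width: -0.0003
gripper_force: 0.0
```

>>> apply_moves:
  rows:
    - [0, 0, -0.2, 0, 0, 0]
    - [0, 0, -0.2, 0, 0, 0]
    - [0, 0, -0.2, 0, 0, 0]
    - [0, 0, -0.2, 0, 0, 0]
    - [0, 0, -0.2, 0, 0, 0]

```text
clock: 14.58
tcp_pos: [0.5796, 0.1187, 0.3065]
orientation: [3.134, -0.122, -0.012]
contact_force: [0.8, -0.1, -0.5]
grip_width: 0.0003
gripper_force: 0.0
```

```bash
python3 -c "
from h import *
print(tcp(), r.get_obs()['contact_force'])
f=r.grab_frame('side');g=r.grab_frame('scene')
for q in(f,g):
    for t,p in(('guard_lip',PTS['guard_lip']),('toggle_tip',(-.097,.055,.11))):
        l=r.landmark_of(q,t);print(t,l[:1],proj(q,W(p,S)))
cv2.imwrite('pics/s10c.png',np.hstack([cv2.resize(q['pixels'][a:a+135,b:b+180,::-1],(400,300),interpolation=2) for q,a,b in((g,130,210),(f,150,160))]))"
```

```text
[-0.0692  0.055   0.3065] [ 0.80709512 -0.09342347 -0.48780684]
guard_lip [{'point': [251.2, 244.7], 'conf': 0.63}] [251.29907453 245.62218721]
toggle_tip [] [237.73739329 234.59174257]
guard_lip [{'point': [329.2, 180.8], 'conf': 0.9}] [330.36439504 180.5315212 ]
toggle_tip [] [315.4070308  190.91119479]
```

View pics/s10c.png

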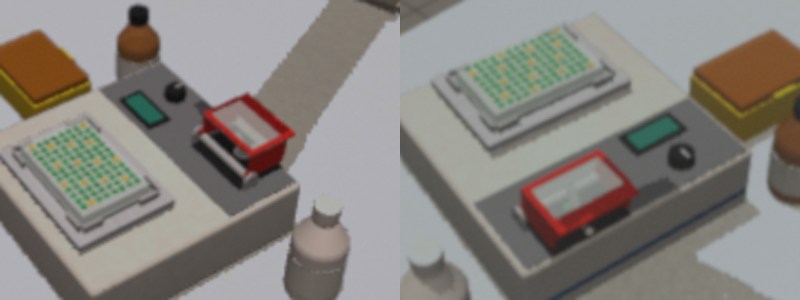

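Both crops show the guard shut over the toggle: its lip is at the shut position in both views. The plate, bottles and tip box are in place, and the arm is clear.

```bash
python3 -c "
from bench import r
print(r.hand_in())"
```

```text
the job is handed in; nothing more can be done
None
```

I lifted the guard by its lip, flipped the toggle fully to the rear and let the guard drop shut over it; plate, bottles and tip box stayed where they were, and I handed the job in at about 15 s with the arm clear (no verdict was returned).

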